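# Shim the rocking dial stand

## Robot

A 6-joint arm with a two-finger parallel gripper is mounted at the origin on a cart in front of the work surface, level with it; the furniture and walls round the work are solid. World frame = base frame: x ahead of the robot, y to its left, z up, the work surface at z = 0. Lengths are in m, angles in rad, forces in N, time in s.
With the tool pointing down it reaches from about 0.35 to 0.725 m from the base axis. Payload 6 kg.
Tool frame: the origin (TCP) lies midway between the tips of the shut fingers; the grasp point (between the pads) lies 19 mm behind it; x points along the fingers, z is the direction in which the jaws open and shut, and the axes are right-handed (so a half turn about x gives the same grasp; the last joint's range is limited). The gripper opens to 85 mm and grips with 20 to 120 N. Pads are 22 mm wide; open, the fingers measure 114 mm over their backs; the gripper's body (76 mm by 85 mm) begins 54 mm behind the grasp point. The pads swing forward as they close: fully open they stand 13 mm farther back than shut.
Start: joints at [-0.829, 0.04, 0.085, 0, -1.615, -0.334], TCP at [0.238, -0.551, 0.231] pointing down, gripper open.
Joint ranges: [-2.56, 2.56], [-1.29, 2.01], [-1.08, 1.49], [-3.29, 1.98], [-2.81, -0.18], [-2.99, 2.99]. Speed limits (rad/s): [2.57, 2.57, 3.01, 3.14, 3.14, 3.14].

## Interface

Orientations are given as a unit quaternion [w, x, y, z].
In Python, from station import ctrl, viewer, spot_in, trace, tip_of gives the robot as it stands.
- The arm moves only by the tool move_arm, never from a script. Its argument "deltas" is one flat list of numbers, 5 for each row, row after row: the shift along the world's x, y, z in cm, then the turn about the world's z in degrees, then the finger opening in cm, from 0 to 8.54. A call has 1 to 20 rows; each row shifts and turns the pose as measured when the row begins; what a row does not reach is not made up. A row lasts 1/10 s, in which the tool goes at most 50 mm and 8.59 degrees, less where a joint would pass 70% of its speed; a pose out of reach is approached as far as the arm can. A call with a gripper value outside its range is refused whole. The fingers move at their own pace and stop on an object; "grip_force" is the grip in N (left out, the last holds). Time passes only in rows, so rows that do not move let the fingers close. It gives the time, the measured TCP pose, the force and the opening at its end, in the units of the state.
- ctrl.state(): the state, without advancing time (a new reading comes with each control period).
- viewer.capture(name): name is "scene" or "top" or "wrist"; returns the picture (480x640x3 uint8, red, green, blue); there is no depth.
- viewer.calibration(name): a dict with "fx", "fy", "cx", "cy" (pixels), "xyz" and "orientation" of the camera in the world; the wrist camera has in their place "T_tool_cam" (4x4, takes a point from camera to tool coordinates, whose origin is the TCP and whose axes are the tool frame's). Camera axes: x right, y up, looking along -z (the intrinsics and any distortion apply to the point x, -y, -z); pixel columns grow to the right and rows downward; lengths in m; the calibration is good to about 2 mm. A picture is of the moment at which its call begins: read the wrist's pose just before it. calibration takes no time and is no camera call.
- ctrl.sign_off(): hands the job in, once; it reports no verdict.
Trained networks look in the newest picture that a camera, given by its name, has taken for a name from the list of things; names that differ only in an ending like _2 or _b are one class to them, and where a whole thing is asked for, a point or a joint stands for the part that bears it (a point fixed in the world has none). Each returns a list of dicts, best first, with "score" (0 to 1); they miss things now and then, are a little off and sometimes report something else, mostly with a low value. They report only what shows in the picture. A call takes as long as a camera call. They do not tell look-alikes from the thing itself.
- spot_in(label, camera): "centre" ([column, row] in pixels, amid what is visible of it).
- trace(label, camera): "region" (480x640 bool, what is visible of it) and "centre" ([column, row] in pixels, amid what is visible of it).
- tip_of(label, camera): "centre" ([column, row] in pixels: a listed point, or the origin of a listed thing).
The state is a dict: "time": time; "q": joint angles; "qd": joint speeds; "joint_efforts": joint torques, N m; "tcp_pos": TCP position; "ee_rot": TCP orientation; "ft_force": force on the tool from outside, world axes, zero at the start; "moment": the same for the moment, N m; "width": finger opening in m.
Only numpy, scipy, OpenCV 4.12 (cv2) and the standard library are available. Lean on these libraries where they do the work, as an engineer would, in place of code of your own. Each camera call takes 0.05 s, during which the arm holds its last target.

## Task

The dial gauge stand rocks because its rear left foot has lost its rubber bumper and only a short bare stud is left. With the fingertips push the steel wedge that lies on the left, thin end first, along the table under that stud until the stand is level and all its feet bear; then press down firmly with the fingertips on top of the base at its front right corner, which used to stand up, to prove that it no longer rocks, and move clear. Do not pick up the wedge or the stand, do not shove the stand away from its place, and leave the things lying round it alone.

Things in the scene. Friction and masses are not known exactly. Their poses are not given: they have to be found in the camera images.
- stand: dial gauge stand, 2.6 kg; grey base plate 140 (x) x 190 (y) mm, underside 18 and top 40 mm above the table when level, feet under its corners at x +-56, y +-80 mm. Starts tipped about 0.06 rad onto the bare stud; about 3 N on the high corner rocks it. Origin: centre of the base at the height of the undersides of the rubber feet; x to the rear (away from the dial face), y left, z up along the column
- dial (a point): centre of the stand's round dial, 57 mm across, facing the stand's -x, 151 mm above the table; the arm and a 20 mm column 195 mm high stand 44 mm behind it: keep the hand clear of them
- bare_stud (a point): lowest point of the bare steel stud (rear left foot, x +56, y +80 mm on the stand), 16 mm thick with a round end of 8 mm radius, 15 mm in from the base's left edge; 6 mm shorter than the rubber feet: on the table at the start, 6 mm above it when the stand is level
- high_foot: part of the stand; origin: lowest point of the front right rubber foot (x -56, y -80 mm on the stand); about 6 mm above the table at the start, on the table when the stand is level. When it bears, driving the wedge grows stiffer (about 3 to 6 N before, 8 to 16 N after); driven on, the wedge tips the stand the other way
- high_corner (a point): point on top of the base straight above the front right foot, where to press; 40 mm above the table when level; 14 mm in from the front edge and 15 mm in from the right edge
- wedge: loose steel wedge, 100 x 30 mm, 0.17 kg, flat on the table. Origin: centre of its underside; x points to the thin end. 1.5 mm thick at the tip (x +50), rising 1 in 8 to 12.5 mm at x -38 mm; 6 mm thick 36 mm behind the tip, so the stand is level with the stud about there. Starts left of the stand, pointing roughly at the stud (up to 0.15 rad askew), tip 30 to 50 mm short of it
- wedge_head (a point): middle of the flat rear face of the wedge's upright head, the place to push, 11 mm above the table; the head is 12 mm long, 30 mm wide, 22 mm high
- wedge_tip (a point): middle of the wedge's thin edge, at table height
- work_bracket: bent sheet bracket 42 x 81 x 48 mm, loose on the table left of the stand's front; to be left alone; origin under its centre
- nose: gun nose piece standing on end, 17 x 19 x 27 mm, loose in front of the stand; to be left alone; origin under its centre
- offcut: square tube offcut 25 x 90 x 25 mm, loose behind the stand; to be left alone; origin under its centre
Things that resemble listed ones, but are neither listed nor needed, are in the scene too. Leave any purple look-alike of the wedge alone.

How it is judged:
On the way, in this order (a step that is already met when the one before it is completed fails the run):
1. the wedge is under the bare stud and carries it, and the stand is level with its front right foot bearing on the table, nobody touching the stand (angle between stand's own z axis and vertical below 0.015 rad and contact force between high_foot and anything else above 0.3 N and contact force between wedge and stand above 0.3 N and y of bare_stud in the frame of wedge between -0.014 and 0.014 m and contact force between each of the arm, the fingers and stand below 0.1 N), for 0.3 s.
2. the fingertips press down on the front right corner with 4 N or more and the stand stays level, the stud still bearing on the wedge (angle between stand's own z axis and vertical below 0.015 rad and contact force between high_foot and anything else above 0.3 N and contact force between wedge and stand above 0.3 N and contact force between the fingers and stand above 4 N and horizontal distance between the grasp point and high_corner below 0.04 m), for 0.3 s.
At the end, for the whole second after the job is handed in: The stand is level within 0.015 rad, its front right foot bears on the table (0.3 N or more), the bare stud rests on the wedge (at most 14 mm to either side of its centre line, 0.3 N or more), and both are at rest (angle between stand's own z axis and vertical below 0.015 rad and contact force between high_foot and anything else above 0.3 N and contact force between wedge and stand above 0.3 N and y of bare_stud in the frame of wedge between -0.014 and 0.014 m and linear speed of each of stand, wedge below 0.01 m/s); the robot touches nothing.
It fails at once if the wedge is lifted or tipped (height (world z) of wedge above 0.008 m or angle between wedge's own z axis and vertical above 0.12 rad).
It fails at once if the stand is lifted or tipped over (height (world z) of stand above 0.012 m or angle between stand's own z axis and vertical above 0.2 rad).
It fails at once if the stand is shoved more than 30 mm from its place (distance of stand from where it was at the start of the episode above 0.03 m).
It fails at once if one of the things lying round it is pushed more than 30 mm from its place (distance of any of work_bracket, nose, offcut from where it was at the start of the episode above 0.03 m).
It also fails if it takes over 64 s, if anything falls off the work surface, if the arm or the gripper's body presses on something with over 40 N, if the wrist force passes 120 N, or if a joint passes its speed limit or range.

## Working session

There is one attempt and no reset: what is moved stays moved. The work goes in short steps, Python scripts to look and compute and a tool call to move; the robot and the scene stay as the last step left them, time stands still between calls to the robot, and variables do not carry over. Pictures are saved under pics/ and viewed, and the job is handed in when it is done.

Besides the shell and the picture viewer there is one more tool, called by a JSON object that holds its "op" and its "data". move_arm: Moves the arm, as the interface text tells. Its arguments: {"type":"object","properties":{"deltas":{"type":"array","items":{"type":"number"}},"grip_force":{"type":"number"}},"required":["deltas"]}

```bash
mkdir -p pics; ls
cat > h.py <<'E'
import numpy as np,cv2
from scipy.spatial.transform import Rotation as R
from station import ctrl, viewer, spot_in, trace, tip_of
def snap(cam,fn):
    im=viewer.capture(cam); cv2.imwrite('pics/'+fn+'.png',im[...,::-1]); return im
def campose(cam,st=None):
    c=viewer.calibration(cam)
    if 'T_tool_cam' in c:
        st=st or ctrl.state(); T=np.eye(4); q=st['ee_rot']; T[:3,:3]=R.from_quat([q[1],q[2],q[3],q[0]]).as_matrix(); T[:3,3]=st['tcp_pos']
        return c,T@np.array(c['T_tool_cam'])
    T=np.eye(4); q=c['orientation']; T[:3,:3]=R.from_quat([q[1],q[2],q[3],q[0]]).as_matrix(); T[:3,3]=c['xyz']; return c,T
def ray(px,c,T):
    d=np.array([(px[0]-c['cx'])/c['fx'],-(px[1]-c['cy'])/c['fy'],-1.]); return T[:3,3],T[:3,:3]@d
def at(px,z,c,T):
    o,d=ray(px,c,T); return o+d*(z-o[2])/d[2]
def proj(p,c,T):
    v=T[:3,:3].T@(np.array(p)-T[:3,3]); return [c['cx']+c['fx']*v[0]/-v[2], c['cy']+c['fy']*v[1]/v[2]]
E
python3 - <<'E'
from h import *
for cam in ['scene','top']:
    snap(cam,cam+'0'); c,T=campose(cam); print(cam,{k:c[k] for k in c if k!='orientation'},T[:3,2])
    for l,z in [('wedge',0),('wedge_head',.011),('wedge_tip',0),('bare_stud',0),('stand',0),('dial',.151),('high_corner',.046),('high_foot',.006),('work_bracket',0),('nose',0),('offcut',0)]:
        for r in tip_of(l,cam)[:3]: print(l,round(r['score'],2),np.round(r['centre'],1),np.round(at(r['centre'],z,c,T),4))
print(ctrl.state())
E
```

```text
pics
scene {'fx': 524.9189322390005, 'fy': 524.9189322390005, 'cx': 319.28079195706056, 'cy': 243.7208455943112, 'xyz': array([0.04722477, 0.56164205, 0.63302926])} [-0.59392276  0.54597374  0.59090476]
wedge 0.97 [404.4 343.1] [0.3891 0.0672 0.    ]
wedge 0.67 [228.5 361. ] [0.5592 0.2921 0.    ]
wedge 0.66 [265.6 295.6] [0.6378 0.154  0.    ]
wedge_head 0.82 [243.9 302.5] [0.6404 0.1993 0.011 ]
wedge_head 0.62 [439.1 344.6] [0.3427 0.0397 0.011 ]
wedge_head 0.61 [245.6 377.3] [0.5062 0.2971 0.011 ]
wedge_tip 0.68 [288.  284.8] [0.6316 0.1059 0.    ]
wedge_tip 0.62 [214.9 345.7] [0.6013 0.2889 0.    ]
wedge_tip 0.54 [302.5 273.5] [0.6369 0.065  0.    ]
bare_stud 0.66 [304.3 272.9] [0.6358 0.0614 0.    ]
stand 0.62 [355.2 265.7] [ 0.5823 -0.0225  0.    ]
stand 0.43 [322.7 238. ] [ 0.693 -0.042  0.   ]
dial 0.69 [350.2 201. ] [ 0.5846 -0.0085  0.151 ]
high_corner 0.56 [404.5 240.9] [ 0.5288 -0.1004  0.046 ]
high_foot 0.75 [348.2 202.4] [ 0.7453 -0.1725  0.006 ]
high_foot 0.55 [405.4 259.3] [ 0.5221 -0.0995  0.006 ]
work_bracket 0.72 [329.1 325.9] [0.5024 0.1262 0.    ]
nose 0.56 [390.
[... 1331 characters left out ...]
374.4 217. ] [ 0.6304 -0.019   0.    ]
{'time': 1.2, 'q': array([-8.29274498e-01,  4.02149638e-02,  8.48078277e-02,  9.37884495e-07,
       -1.61550613e+00, -3.33726596e-01]), 'qd': array([-0.00047377,  0.00087185, -0.00012139,  0.00014455, -0.00023437,
       -0.00045281]), 'joint_efforts': array([-5.16076398e-04, -3.67930841e+01,  3.47437763e+01,  6.93338960e+00,
       -1.22962345e-03,  4.43071585e-06]), 'tcp_pos': array([ 0.23797548, -0.55076592,  0.23125722]), 'ee_rot': array([ 0.38840836, -0.59084609,  0.38838872,  0.59092642]), 'ft_force': array([-0.28277601, -0.21829317,  0.28710719]), 'moment': array([-3.19836924e-02, -3.02601527e-05,  2.11150388e-02]), 'width': 0.08590585132339072}
```

View pics/scene0.png

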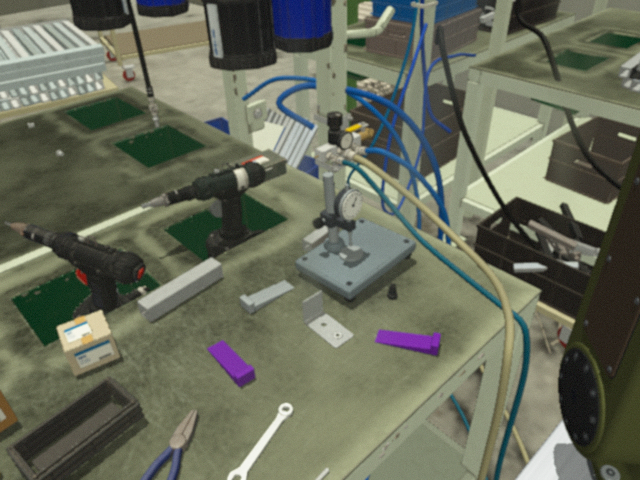

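View pics/top0.png

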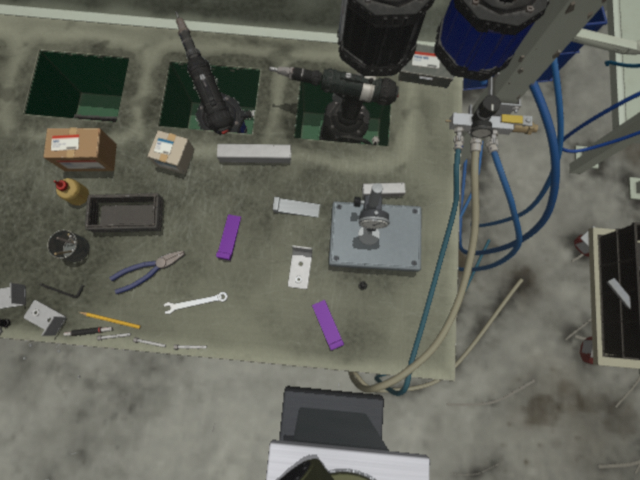

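Run:
```python
import cv2
a=cv2.imread('pics/scene0.png')[240:390,180:460]; cv2.imwrite('pics/crop0.png',cv2.resize(a,None,fx=2.8,fy=2.8,interpolation=2))
```

```text
(no output)
```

View pics/crop0.png

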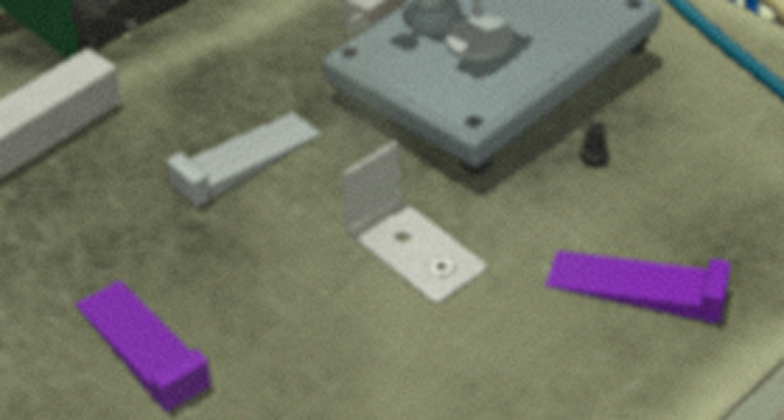

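The steel wedge is at scene (266,296) and top (296,207). It could be confused with the purple wedges at scene (230,362) and (408,342), or with the grey bar at (180,288). The crop confirms the grey wedge with an upright head, pointing at the stand's rear left. Before swinging the arm across, I'll check how high the hoses hang.

Run:
```python
from h import *
cs,Ts=campose('scene'); ct,Tt=campose('top')
def hose(tp,poly):
    # find z on top ray whose scene projection is closest to polyline
    best=[]
    o,d=ray(tp,ct,Tt)
    P=np.concatenate([np.linspace(a,b,60) for a,b in zip(poly[:-1],poly[1:])])
    for z in np.arange(-.5,.85,.01):
        p=o+d*(z-o[2])/d[2]; u=proj(p,cs,Ts); best.append((np.min(np.linalg.norm(P-u,axis=1)),z,p))
    best.sort(key=lambda t:t[0]); return [(round(b[0],1),np.round(b[2],2)) for b in best[:3]]
teal=np.array([[350,165],[380,200],[410,232],[450,270],[490,305],[515,328],[528,350],[522,390],[500,430],[470,480]],float)
beige=np.array([[360,155],[400,178],[450,225],[490,275],[510,320],[515,370],[505,430],[485,480]],float)
for t in [(459,180),(450,230),(437,270),(425,320),(412,370)]: print('teal',t,hose(t,teal))
for t in [(478,180),(477,230),(470,290),(455,340),(430,375),(390,387)]: print('beige',t,hose(t,beige))
st=ctrl.state();q=st['ee_rot'];print(R.from_quat([q[1],q[2],q[3],q[0]]).as_matrix().round(3)); print(viewer.calibration('wrist'))
# bar behind
c,T=ct,Tt
for p in [(218,145),(218,165),(291,165),(291,146)]: print(at(p,.0,c,T).round(3))
```

```text
teal (459, 180) [(np.float64(0.6), array([ 0.71, -0.18,  0.07])), (np.float64(1.7), array([ 0.7 , -0.18,  0.08])), (np.float64(2.8), array([ 0.71, -0.18,  0.06]))]
teal (450, 230) [(np.float64(0.6), array([ 0.61, -0.18,  0.02])), (np.float64(1.7), array([ 0.61, -0.18,  0.03])), (np.float64(2.8), array([ 0.61, -0.18,  0.01]))]
teal (437, 270) [(np.float64(0.4), array([ 0.52, -0.16,  0.01])), (np.float64(2.1), array([ 0.53, -0.16,  0.  ])), (np.float64(2.8), array([ 0.52, -0.16,  0.02]))]
teal (425, 320) [(np.float64(0.9), array([ 0.42, -0.14, -0.01])), (np.float64(1.8), array([ 0.42, -0.14, -0.02])), (np.float64(3.5), array([ 0.42, -0.14,  0.  ]))]
teal (412, 370) [(np.float64(0.5), array([ 0.29, -0.2 , -0.37])), (np.float64(0.6), array([ 0.29, -0.2 , -0.38])), (np.float64(0.6), array([ 0.31, -0.12, -0.03]))]
beige (478, 180) [(np.float64(1.0), array([ 0.69, -0.21,  0.11])), (np.float64(1.9), array([ 0.7 , -0.21,  0.1 ])), (np.float64(3.9), array([ 0.69, -0.2 ,  0.12]))]
beige (477, 230) [(np.float64(1.2), array([ 0.6 , -0.22,  0.08])), (np.float64(1.4), array([ 0.6 , -0.22,  0.07])),
[... 620 characters left out ...]
t64(0.3), array([ 0.26, -0.1 , -0.12])), (np.float64(0.5), array([ 0.26, -0.1 , -0.13]))]
[[-0.    -0.918 -0.397]
 [ 0.    -0.397  0.918]
 [-1.     0.     0.   ]]
{'fx': 371.5194369793726, 'fy': 371.5194369793726, 'cx': 318.8637659153545, 'cy': 235.23428684304633, 'T_tool_cam': array([[-6.33274603e-04,  3.21155171e-01, -9.47026375e-01,
        -1.42481773e-01],
       [-9.53269992e-04,  9.47025941e-01,  3.21155661e-01,
         8.22389481e-02],
       [ 9.99999345e-01,  1.10615155e-03, -2.93579889e-04,
         3.65347285e-04],
       [ 0.00000000e+00,  0.00000000e+00,  0.00000000e+00,
         1.00000000e+00]])}
[0.766 0.347 0.   ]
[0.718 0.34  0.   ]
[0.734 0.176 0.   ]
[0.779 0.181 0.   ]
```

{"op": "move_arm", "data": {"deltas": [1.5,4.4,0.6,-1.2,0,1.5,4.4,0.6,-1.2,0,1.5,4.4,0.6,-1.2,0,1.5,4.4,0.6,-1.2,0,1.5,4.4,0.6,-1.2,0,1.5,4.4,0.6,-1.2,0,1.5,4.4,0.6,-1.2,0,1.5,4.4,0.6,-1.2,0,0.7,4.8,0,-1.2,0,0.7,4.8,0,-1.2,0,0.7,4.8,0,-1.2,0,0.7,4.8,0,-1.2,0,0.7,4.8,0,-1.2,0,0.7,4.8,0,-1.2,0,3.5,2.5,0,-1.2,0,3.5,2.5,0,-1.2,0,3.5,2.5,0,-1.2,0,3.5,2.5,0,-1.2,0,3.5,2.5,0,-1.2,0], "grip_force": 40}}

```text
time: 3.1
tcp_pos: [0.5751, 0.2436, 0.2827]
ee_rot: [0.509, -0.499, 0.493, 0.499]
ft_force: [-0.1, -0.9, 0.8]
width: -0.0002
```

```bash
cat > meas.py <<'E'
from h import *
import sys
tag=sys.argv[1]
def run(cam,labels):
    st=ctrl.state(); snap(cam,cam+tag); c,T=campose(cam,st)
    for l,z in labels:
        for r in tip_of(l,cam)[:2]: print(cam,l,round(r['score'],2),np.round(r['centre'],1),np.round(at(r['centre'],z,c,T),4))
if __name__=='__main__':
    run('wrist',[('wedge_head',.011),('wedge_tip',0),('wedge',0),('bare_stud',0),('high_corner',.046),('stand',0)])
E
python3 meas.py 1
```

```text
wrist wedge_head 0.78 [282.8 232.4] [0.6339 0.2061 0.011 ]
wrist wedge_head 0.78 [366.7 119.2] [0.5074 0.2999 0.011 ]
wrist wedge_tip 0.98 [201.  226.1] [0.6288 0.1079 0.    ]
wrist wedge_tip 0.66 [162.8  41.6] [0.4315 0.0912 0.    ]
wrist wedge 0.66 [359.1 164.4] [0.5569 0.2947 0.    ]
wrist wedge 0.63 [240.2 231. ] [0.6354 0.1541 0.    ]
wrist bare_stud 0.62 [162.7 231. ] [0.6345 0.0616 0.    ]
wrist high_corner 0.71 [210.4 112.4] [0.4989 0.1442 0.046 ]
wrist stand 0.58 [ 83.5 187.9] [ 0.5813 -0.0209  0.    ]
```

View pics/wrist1.png

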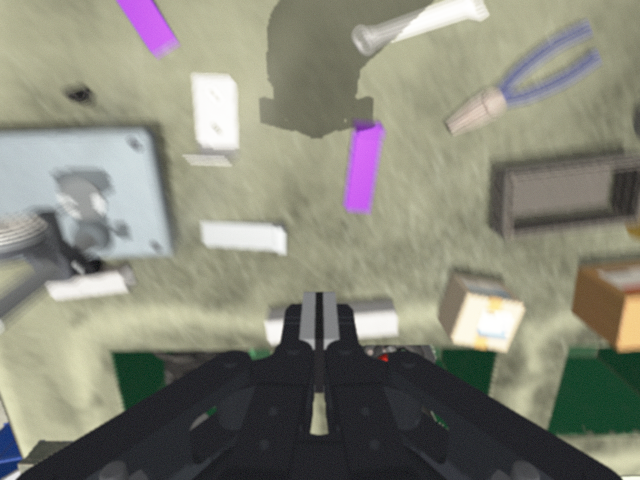

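The wrist view shows the steel wedge at (200–287, 220–253), with its head on the right and its tip on the left. The stand corner is at (170,250). All three cameras agree on the head at about (0.638, 0.204), the tip at about (0.631, 0.106) and the stud at about (0.637, 0.062). Next I'll go behind the head.

{"op": "move_arm", "data": {"deltas": [1.3,0.2,-3.6,0,0,1.3,0.2,-3.6,0,0,1.3,0.1,-3.6,0,0,1.3,0.1,-3.6,0,0,1.3,0,-3.4,0,0,0,0,0,0,0]}}

```text
time: 4.05
tcp_pos: [0.6379, 0.2456, 0.1175]
ee_rot: [0.519, -0.501, 0.482, 0.497]
ft_force: [-1.2, 0.2, -0.4]
width: 0.0
```

```bash
python3 meas.py 2; python3 -c "
from h import *
print(ctrl.state()['tcp_pos'],ctrl.state()['ft_force'])"
```

```text
wrist wedge_head 0.98 [403.5  10.8] [0.506  0.2993 0.011 ]
wrist wedge_head 0.8 [256.5 226.9] [0.6373 0.2063 0.011 ]
wrist wedge_tip 0.97 [370.5 180.5] [0.6079 0.2867 0.    ]
wrist wedge_tip 0.94 [117.3 218. ] [0.6329 0.1065 0.    ]
wrist wedge 0.88 [384.7 100.4] [0.5549 0.2935 0.    ]
wrist bare_stud 0.61 [ 54.9 221.2] [0.6347 0.0625 0.    ]
wrist stand 0.6 [256.8 225.9] [0.6405 0.205  0.    ]
[0.64044448 0.24773555 0.1250307 ] [ 0.32522726  0.04801665 -0.09896527]
```

View pics/wrist2.png

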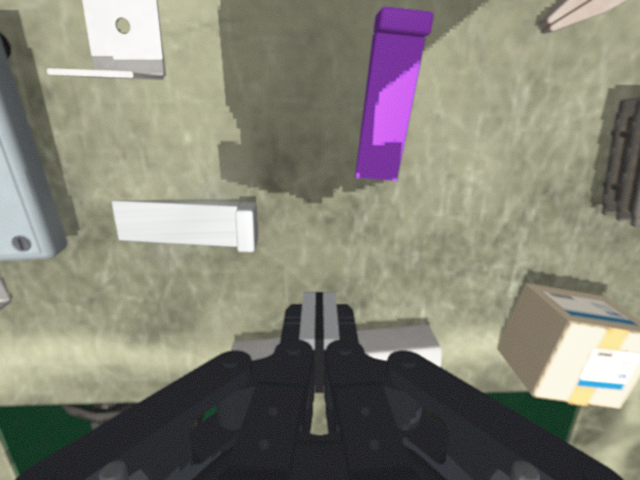

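Run:
```python
from h import *
st=ctrl.state();c,T=campose('wrist',st);print(st['tcp_pos'],T[:3,:3].round(3))
print('screw',at((22,243),.034,c,T)); 
for p in [(113,202),(119,241)]: print('tip',at(p,0,c,T))
for p in [(256,203),(255,250)]: print('headtop',at(p,.022,c,T))
```

```text
[0.64044448 0.24773555 0.1250307 ] [[ 0.002 -0.93  -0.368]
 [ 0.999  0.016 -0.036]
 [ 0.039 -0.368  0.929]]
screw [0.64382242 0.05960683 0.034     ]
tip [0.62692677 0.10493174 0.        ]
tip [0.65727363 0.10322049 0.        ]
headtop [0.62251764 0.21016469 0.022     ]
headtop [0.65690321 0.2072767  0.022     ]
```

{"op": "move_arm", "data": {"deltas": [0,0,-0.5,0,0,0,0,0,0,0,0,0,0,0,0]}}

```text
time: 4.7
tcp_pos: [0.6406, 0.2485, 0.1221]
ee_rot: [0.523, -0.502, 0.476, 0.496]
ft_force: [-0.1, 0.0, 1.0]
width: -0.0002
```

Run:
```python
from h import *
st=ctrl.state();c,T=campose('wrist',st);snap('wrist','wrist3');st2=ctrl.state()
print(st['tcp_pos'],st2['tcp_pos'],st['ft_force']); q=st['ee_rot'];print(R.from_quat([q[1],q[2],q[3],q[0]]).as_matrix().round(3))
import pickle;pickle.dump((c,T),open('w3.pkl','wb'))
for l,z in [('wedge_head',.011),('wedge_tip',0),('bare_stud',0)]:
    for r in tip_of(l,'wrist')[:2]: print(l,round(r['score'],2),np.round(r['centre'],1),np.round(at(r['centre'],z,c,T),4))
```

```text
[0.64058653 0.24846881 0.1220787 ] [0.64052899 0.24843168 0.12187211] [-0.14175128  0.04264592  0.98262121]
[[ 0.053 -0.999 -0.   ]
 [ 0.041  0.002  0.999]
 [-0.998 -0.053  0.041]]
wedge_head 0.9 [251.3 220. ] [0.6377 0.206  0.011 ]
wedge_head 0.61 [397.3   5.2] [0.5065 0.2995 0.011 ]
wedge_tip 0.92 [366.8 174.7] [0.6087 0.2882 0.    ]
wedge_tip 0.73 [113.7 211.3] [0.6335 0.1067 0.    ]
bare_stud 0.89 [ 48.7 213.5] [0.6345 0.061  0.    ]
bare_stud 0.17 [250.3 218.6] [0.6405 0.2036 0.    ]
```

View pics/wrist3.png

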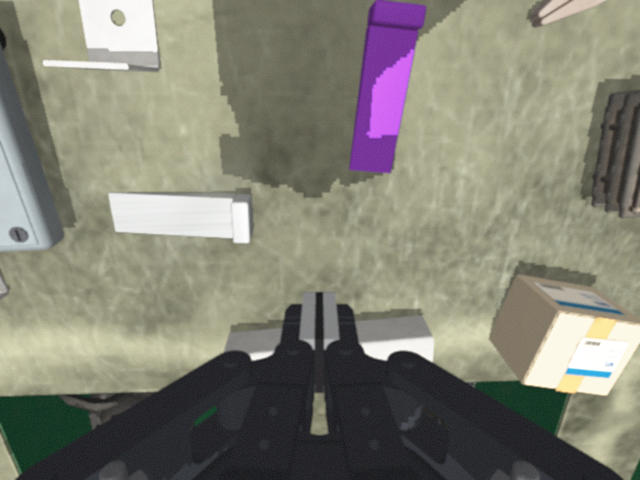

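Run:
```python
from h import *
import pickle;c,T=pickle.load(open('w3.pkl','rb'))
print('screw',at((18,235),.036,c,T))
for p in [(109,193),(115,235)]: print('tip',at(p,0.0008,c,T))
for p in [(249,195),(249,243),(232,197),(233,243)]: print('headtop',at(p,.022,c,T))
print('base corner',at((40,249),.034,c,T), at((0,50),.04,c,T))
```

```text
screw [0.63670132 0.06390656 0.036     ]
tip [0.61972217 0.10661182 0.0008    ]
tip [0.65141537 0.10439322 0.0008    ]
headtop [0.61651858 0.20728441 0.022     ]
headtop [0.65066644 0.20488922 0.022     ]
headtop [0.61773409 0.19611496 0.022     ]
headtop [0.65046487 0.19395547 0.022     ]
base corner [0.64734925 0.0731505  0.034     ] [0.53288966 0.08799936 0.04      ]
```

{"op": "move_arm", "data": {"deltas": [0,0,1,0,0,0,0,1,0,0,0,0,0,0,0]}}

```text
time: 5.2
tcp_pos: [0.6407, 0.2482, 0.1436]
ee_rot: [0.523, -0.503, 0.477, 0.496]
ft_force: [-0.9, -0.9, -0.9]
width: -0.0001
```

```bash
cat > s.py <<'E'
from h import *
st=ctrl.state();q=st['ee_rot'];M=R.from_quat([q[1],q[2],q[3],q[0]]).as_matrix()
print(st['time'],st['tcp_pos'].round(4),'x',M[:,0].round(4),'z',M[:,2].round(4),'q',st['q'].round(3),'qd',st['qd'].round(3),'F',st['ft_force'].round(2))
E
python3 s.py
```

```text
5.2 [0.6407 0.2482 0.1436] x [ 0.0527  0.0401 -0.9978] z [1.000e-04 9.992e-01 4.020e-02] q [ 6.600e-01  2.190e-01  1.190e-01  1.000e-03 -1.405e+00 -2.232e+00] qd [-0.001  0.006 -0.008 -0.006  0.004  0.002] F [-0.89 -0.95 -0.85]
```

{"op": "move_arm", "data": {"deltas": [0,0,0,0,0,0,0,0,0,0,0,0,0,0,0]}}

```text
time: 5.5
tcp_pos: [0.6409, 0.2484, 0.1442]
ee_rot: [0.524, -0.502, 0.476, 0.496]
ft_force: [-0.5, 0.0, -0.1]
width: 0.0001
```

```bash
python3 s.py
```

```text
5.5 [0.6409 0.2484 0.1442] x [ 0.0533  0.041  -0.9977] z [2.000e-04 9.992e-01 4.100e-02] q [ 0.66   0.218  0.12   0.    -1.405 -2.232] qd [-0.001 -0.     0.001  0.001  0.     0.002] F [-0.45  0.03 -0.05]
```

{"op": "move_arm", "data": {"deltas": [-4,-3,0,0,0,-4,-3,0,0,0,0,0,0,0,0,0,0,0,0,0]}}

```text
time: 5.9
tcp_pos: [0.5559, 0.1853, 0.1332]
ee_rot: [0.518, -0.501, 0.482, 0.498]
ft_force: [0.3, 0.0, -0.5]
width: -0.0006
```

```bash
python3 s.py
python3 - <<'E'
from h import *
ct,Tt=campose('top')
for p in [(270,72),(345,95),(390,92),(345,135)]: print(p,at(p,.12,ct,Tt).round(3),at(p,.2,ct,Tt).round(3))
E
```

```text
5.9 [0.5559 0.1853 0.1332] x [ 0.0392  0.0314 -0.9987] z [5.000e-04 9.995e-01 3.150e-02] q [ 6.630e-01 -2.900e-02 -1.640e-01 -1.000e-03 -1.386e+00 -2.235e+00] qd [-0.004 -0.05  -0.067 -0.009 -0.012  0.001] F [ 0.25  0.03 -0.48]
(270, 72) [0.885 0.23  0.12 ] [0.834 0.216 0.2  ]
(345, 95) [0.848 0.072 0.12 ] [0.801 0.074 0.2  ]
(390, 92) [ 0.863 -0.019  0.12 ] [ 0.815 -0.008  0.2  ]
(345, 135) [0.76  0.065 0.12 ] [0.722 0.068 0.2  ]
```

{"op": "move_arm", "data": {"deltas": [1,0.75,0.2,0,0,1,0.75,0.2,0,0,1,0.75,0.2,0,0,1,0.75,0.2,0,0,1,0.75,0.1,0,0,1,0.75,0.1,0,0,1,0.75,0,0,0,1,0.7,0,0,0,0,0,0,0,0]}}

```text
time: 6.8
tcp_pos: [0.6442, 0.2515, 0.1444]
ee_rot: [0.519, -0.502, 0.481, 0.498]
ft_force: [-0.6, -0.2, -0.7]
width: -0.0002
```

```bash
python3 s.py
```

```text
6.8 [0.6442 0.2515 0.1444] x [ 0.0425  0.034  -0.9985] z [1.000e-04 9.994e-01 3.410e-02] q [ 6.600e-01  2.410e-01  1.470e-01 -1.000e-03 -1.423e+00 -2.231e+00] qd [ 0.002  0.002  0.    -0.005 -0.007  0.   ] F [-0.57 -0.17 -0.72]
```

{"op": "move_arm", "data": {"deltas": [-4,-3,0.5,0,0,-4,-3,0.5,0,0,-4,-3,0.5,0,0,0,0,0,0,0,1,0.75,0,0,0,1,0.75,0,0,0,1,0.75,0,0,0,1,0.75,0,0,0,1,0.75,0,0,0,1,0.75,0,0,0,1,0.75,0,0,0,1,0.75,0,0,0,-4,-3,0.5,0,0,-4,-3,0.5,0,0,-4,-3,0.5,0,0,0,0,0,0,0]}}

```text
time: 8.4
tcp_pos: [0.4951, 0.1425, 0.1435]
ee_rot: [0.503, -0.5, 0.497, 0.501]
ft_force: [0.6, 0.1, 1.0]
width: 0.0001
```

```bash
python3 s.py
```

```text
8.4 [0.4951 0.1425 0.1435] x [ 0.0054  0.0065 -1.    ] z [-0.0017  1.      0.0065] q [ 6.700e-01 -1.880e-01 -2.900e-01 -2.000e-03 -1.461e+00 -2.239e+00] qd [0.009 0.166 0.106 0.005 0.049 0.004] F [0.56 0.13 0.98]
```

{"op": "move_arm", "data": {"deltas": [-4,-3,0.5,0,0,-4,-3,0.5,0,0,0,0,0,0,0,1.3,1,0,0,0,1.3,1,0,0,0,1.3,1,0,0,0,1.3,1,0,0,0,1.3,1,0,0,0,1.3,1,0,0,0,1.3,1,0,0,0,1.3,1,0,0,0,1.3,1,0,0,0,1.3,1,0,0,0,1.3,1,0,0,0,1.3,1,0,0,0,1.3,1,0,0,0,1.3,1,0,0,0,1.3,1,0,0,0]}}

```text
time: 10.2
tcp_pos: [0.6443, 0.2615, 0.1365]
ee_rot: [0.494, -0.5, 0.503, 0.502]
ft_force: [-0.1, 0.1, -0.0]
width: 0.0002
```

```bash
python3 s.py
```

```text
10.2 [0.6443 0.2615 0.1365] x [-0.0112 -0.0073 -0.9999] z [-0.0056  1.     -0.0072] q [ 6.710e-01  3.120e-01  2.190e-01 -1.000e-03 -1.492e+00 -2.237e+00] qd [-0.003  0.508  0.576  0.001 -0.08   0.005] F [-0.1   0.14 -0.03]
```

{"op": "move_arm", "data": {"deltas": [-0.2,0,0,0,0,-0.2,0,-1,0,0,-0.2,0,-1,0,0,-0.2,0,-1,0,0,-0.2,0,-1,0,0,0,0,-1,0,0,0,0,-1,0,0,0,0,-1,0,0,0,0,-1,0,0,0,0,-1,0,0,0,0,-1,0,0,0,0,-1,0,0,0,0,0,0,0]}}

```text
time: 11.5
tcp_pos: [0.6361, 0.2642, 0.0088]
ee_rot: [0.491, -0.5, 0.506, 0.503]
ft_force: [-0.0, 0.5, -1.5]
width: 0.0003
```

```bash
python3 s.py; python3 meas.py 4
```

```text
11.5 [0.6361 0.2642 0.0088] x [-0.0173 -0.0111 -0.9998] z [-0.0059  0.9999 -0.011 ] q [ 6.820e-01  3.670e-01  5.100e-02 -2.000e-03 -1.276e+00 -2.246e+00] qd [-0.001 -0.007  0.016  0.012 -0.004 -0.001] F [-0.03  0.53 -1.49]
wrist wedge_head 0.55 [182.6 308.7] [0.6351 0.2063 0.011 ]
wrist wedge_tip 0.56 [378.3 240.6] [0.6072 0.2903 0.    ]
wrist wedge 0.92 [394.2 118.5] [0.5568 0.2938 0.    ]
wrist wedge 0.69 [ 79.1 296. ] [0.6352 0.1547 0.    ]
wrist stand 0.33 [ 81.4 296. ] [0.6352 0.1557 0.    ]
```

View pics/wrist4.png

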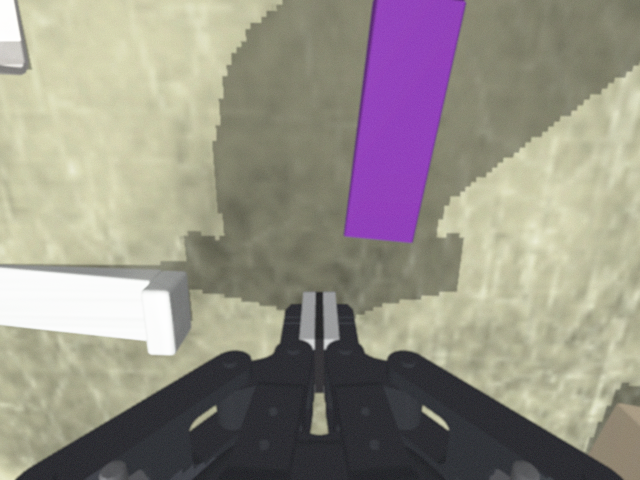

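{"op": "move_arm", "data": {"deltas": [0,-0.7,0,0,0,0,-0.7,0,0,0,0,-0.7,0,0,0,0,-0.7,0,0,0,0,-0.7,0,0,0,0,-0.7,0,0,0,0,-0.7,0,0,0,0,-0.7,0,0,0]}}

```text
time: 12.65
tcp_pos: [0.6378, 0.2045, 0.0132]
ee_rot: [0.494, -0.5, 0.503, 0.503]
ft_force: [0.0, 0.8, 0.4]
width: -0.0002
```

```bash
python3 s.py; python3 meas.py 5
```

```text
12.65 [0.6378 0.2045 0.0132] x [-0.0118 -0.0076 -0.9999] z [-0.006   1.     -0.0076] q [ 6.080e-01  3.110e-01 -1.100e-02 -1.000e-03 -1.263e+00 -2.172e+00] qd [-0.098 -0.059 -0.073  0.001  0.014  0.095] F [0.02 0.78 0.38]
wrist wedge_head 0.79 [290.9 304.6] [0.6367 0.1928 0.011 ]
wrist wedge_tip 0.77 [510.2 235.3] [0.6075 0.2894 0.    ]
wrist wedge_tip 0.6 [ 79.3 287.7] [0.6347 0.093  0.    ]
wrist wedge 0.78 [185.2 289.9] [0.6354 0.1425 0.    ]
wrist wedge 0.77 [541.9 114.8] [0.5569 0.2937 0.    ]
wrist bare_stud 0.64 [ 14.9 285.1] [ 0.6336  0.0631 -0.    ]
```

View pics/wrist5.png

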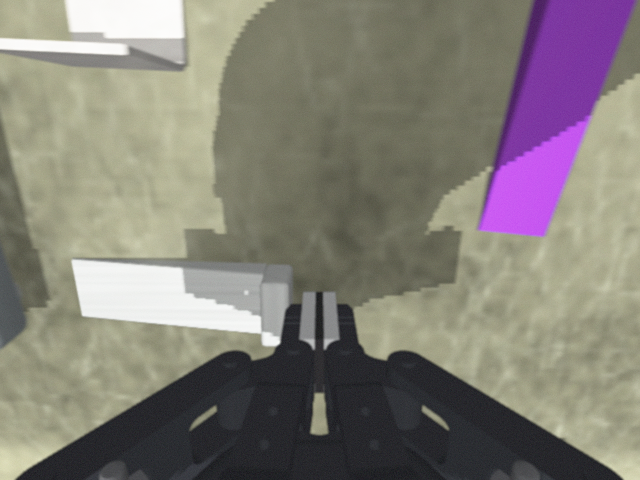

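{"op": "move_arm", "data": {"deltas": [0,-0.6,-0.2,0,0,0,-0.6,-0.2,0,0,0,-0.6,-0.1,0,0,0,-0.6,-0.1,0,0,0,-0.5,0,0,0]}}

```text
time: 13.5
tcp_pos: [0.6384, 0.1773, 0.0074]
ee_rot: [0.494, -0.501, 0.501, 0.503]
ft_force: [0.5, 8.4, 0.8]
width: 0.0
```

```bash
python3 s.py; python3 meas.py 6
```

```text
13.5 [0.6384 0.1773 0.0074] x [-0.0092 -0.0042 -0.9999] z [-0.0088  1.     -0.0041] q [ 5.710e-01  2.940e-01 -4.200e-02 -2.000e-03 -1.244e+00 -2.133e+00] qd [-0.061 -0.039 -0.036 -0.015  0.028  0.071] F [0.5  8.42 0.83]
wrist wedge_head 0.69 [287.2 311.3] [0.6373 0.1644 0.011 ]
wrist wedge_tip 0.92 [ 70.  293.5] [0.6355 0.0655 0.    ]
wrist wedge_tip 0.85 [582.9 239.6] [0.6077 0.2904 0.    ]
wrist wedge 0.79 [623.2 114.8] [0.557  0.2942 0.    ]
wrist bare_stud 0.68 [ 63.  291.6] [0.6345 0.0626 0.    ]
wrist high_corner 0.18 [ 68.4 294.2] [0.6118 0.0992 0.046 ]
```

View pics/wrist6.png

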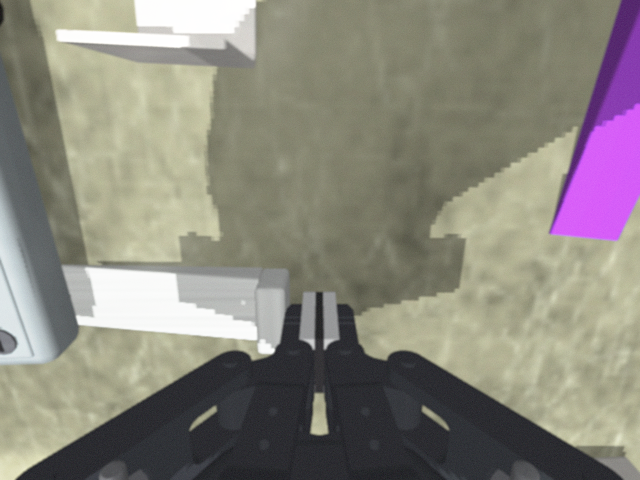

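{"op": "move_arm", "data": {"deltas": [0,-0.5,0,0,0,0,-0.5,0,0,0,0,-0.5,0,0,0]}}

```text
time: 14.15
tcp_pos: [0.6385, 0.1643, 0.0075]
ee_rot: [0.494, -0.501, 0.5, 0.504]
ft_force: [-1.1, 4.9, -0.0]
width: 0.0002
```

```bash
python3 s.py
```

```text
14.15 [0.6385 0.1643 0.0075] x [-0.0085 -0.0028 -1.    ] z [-0.0109  0.9999 -0.0027] q [ 5.530e-01  2.850e-01 -5.300e-02 -2.000e-03 -1.241e+00 -2.113e+00] qd [-0.063 -0.032 -0.035 -0.006  0.014  0.072] F [-1.07  4.87 -0.05]
```

{"op": "move_arm", "data": {"deltas": [0,-0.5,0,0,0,0,-0.4,0,0,0]}}

```text
time: 14.35
tcp_pos: [0.6384, 0.1558, 0.0075]
ee_rot: [0.495, -0.501, 0.499, 0.505]
ft_force: [-0.6, 5.1, 0.8]
width: 0.0003
```

```bash
python3 s.py; python3 meas.py 7
```

```text
14.35 [0.6384 0.1558 0.0075] x [-0.008  -0.0013 -1.    ] z [-0.0116  0.9999 -0.0012] q [ 0.541  0.279 -0.06  -0.003 -1.239 -2.099] qd [-0.053 -0.024 -0.028 -0.004  0.009  0.059] F [-0.65  5.06  0.77]
wrist wedge_head 0.87 [287.4 308.1] [0.6359 0.143  0.011 ]
wrist wedge_tip 0.76 [630.7 240.1] [0.6076 0.2897 0.    ]
wrist wedge 0.76 [174.6 293.8] [0.6354 0.0913 0.    ]
wrist bare_stud 0.78 [105.1 295.4] [0.6365 0.0598 0.    ]
```

View pics/wrist7.png

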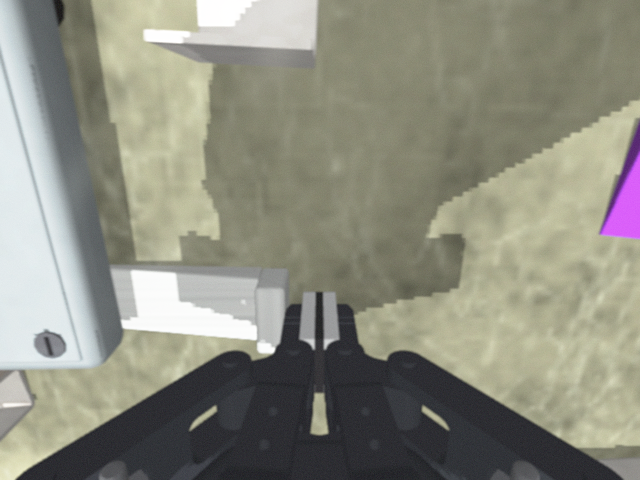

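{"op": "move_arm", "data": {"deltas": [0,-0.4,0,0,0,0,-0.4,0,0,0]}}

```text
time: 14.9
tcp_pos: [0.6386, 0.1483, 0.0074]
ee_rot: [0.495, -0.501, 0.499, 0.505]
ft_force: [0.1, 5.0, -0.1]
width: 0.0002
```

{"op": "move_arm", "data": {"deltas": [0,-0.4,0,0,0]}}

```text
time: 15.0
tcp_pos: [0.6386, 0.1445, 0.0073]
ee_rot: [0.495, -0.501, 0.499, 0.505]
ft_force: [0.4, 5.2, 0.1]
width: 0.0001
```

```bash
python3 s.py; python3 meas.py 8
```

```text
15.0 [0.6386 0.1445 0.0073] x [-7.6e-03 -1.0e-04 -1.0e+00] z [-0.0124  0.9999  0.    ] q [ 0.525  0.273 -0.068 -0.004 -1.237 -2.082] qd [-0.056 -0.023 -0.026 -0.005  0.01   0.06 ] F [0.38 5.19 0.12]
wrist wedge_head 0.75 [283.8 309.6] [0.6366 0.1302 0.011 ]
wrist bare_stud 0.95 [125.2 295.1] [0.6363 0.0578 0.    ]
```

{"op": "move_arm", "data": {"deltas": [0,-0.3,0,0,0]}}

```text
time: 15.45
tcp_pos: [0.6386, 0.1415, 0.0073]
ee_rot: [0.495, -0.501, 0.499, 0.505]
ft_force: [-0.2, 6.6, 0.5]
width: 0.0001
```

{"op": "move_arm", "data": {"deltas": [0,-0.2,0,0,0]}}

```text
time: 15.55
tcp_pos: [0.6388, 0.1405, 0.0073]
ee_rot: [0.495, -0.501, 0.498, 0.505]
ft_force: [-0.1, 6.9, 0.0]
width: 0.0002
```

{"op": "move_arm", "data": {"deltas": [0,-0.2,0,0,0]}}

```text
time: 15.65
tcp_pos: [0.639, 0.14, 0.0074]
ee_rot: [0.496, -0.501, 0.497, 0.506]
ft_force: [-0.3, 7.0, -0.7]
width: 0.0003
```

```bash
python3 meas.py 9; python3 -c "
from h import *
import meas" 2>/dev/null
python3 - <<'E'
from h import *
snap('scene','scene9'); a=cv2.imread('pics/scene9.png')[180:320,250:450]; b=cv2.imread('pics/scene0.png')[180:320,250:450]
cv2.imwrite('pics/crop9.png',cv2.resize(np.vstack([b,a]),None,fx=2.1,fy=2.1,interpolation=2))
E
```

```text
wrist wedge_head 0.69 [286.4 312.6] [0.6384 0.1267 0.011 ]
wrist wedge 0.68 [175.  295.9] [0.6368 0.0758 0.    ]
wrist bare_stud 0.89 [135.5 299. ] [0.6385 0.0579 0.    ]
```

View pics/crop9.png

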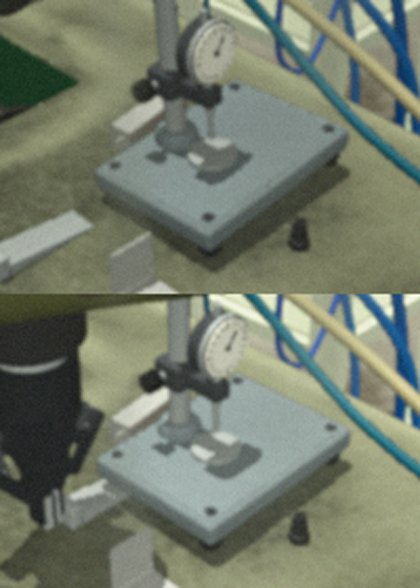

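{"op": "move_arm", "data": {"deltas": [0,-0.4,0,0,0]}}

```text
time: 16.15
tcp_pos: [0.6392, 0.138, 0.0074]
ee_rot: [0.497, -0.501, 0.496, 0.506]
ft_force: [1.4, 9.5, -0.4]
width: -0.0003
```

{"op": "move_arm", "data": {"deltas": [0,-0.4,0,0,0]}}

```text
time: 16.25
tcp_pos: [0.6395, 0.1366, 0.0074]
ee_rot: [0.498, -0.5, 0.494, 0.507]
ft_force: [-0.8, 11.1, -0.9]
width: -0.0
```

```bash
python3 s.py; python3 meas.py 10
```

```text
16.25 [0.6395 0.1366 0.0074] x [-0.0029  0.0108 -0.9999] z [-0.0155  0.9998  0.0109] q [ 0.51   0.265 -0.074 -0.012 -1.229 -2.061] qd [-0.035 -0.023 -0.015 -0.03   0.027  0.058] F [-0.83 11.12 -0.88]
wrist wedge_head 0.66 [289.6 309.3] [0.6374 0.1247 0.011 ]
wrist wedge 0.76 [179.2 292.9] [0.6358 0.0746 0.    ]
wrist bare_stud 0.88 [143.7 297.9] [0.6385 0.0585 0.    ]
```

View pics/wrist10.png

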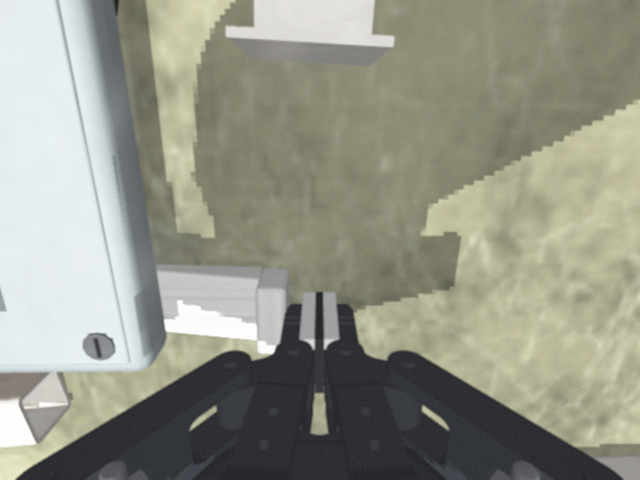

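{"op": "move_arm", "data": {"deltas": [0,-0.4,0,0,0,0,-0.4,0,0,0]}}

```text
time: 16.8
tcp_pos: [0.6402, 0.1341, 0.0076]
ee_rot: [0.5, -0.5, 0.491, 0.509]
ft_force: [-0.1, 11.9, -1.8]
width: 0.0003
```

```bash
python3 s.py; python3 meas.py 11
python3 - <<'E'
from h import *
for cam in ['scene','top']:
    snap(cam,cam+'11'); c,T=campose(cam)
    for l,z in [('wedge_head',.011),('wedge',0),('bare_stud',0.006),('stand',0),('high_corner',.04),('high_foot',0),('dial',.151)]:
        for r in tip_of(l,cam)[:2]: print(cam,l,round(r['score'],2),np.round(r['centre'],1),np.round(at(r['centre'],z,c,T),4))
E
```

```text
16.8 [0.6402 0.1341 0.0076] x [ 6.000e-04  1.890e-02 -9.998e-01] z [-0.018   0.9997  0.0189] q [ 0.502  0.261 -0.077 -0.017 -1.224 -2.049] qd [-0.035 -0.018 -0.012 -0.036  0.031  0.057] F [-0.09 11.93 -1.83]
wrist wedge_head 0.83 [290.  309.2] [0.6381 0.1223 0.011 ]
scene wedge_head 0.92 [246.6 379.4] [0.502  0.2984 0.011 ]
scene wedge_head 0.88 [436.3 342.9] [0.3479 0.0398 0.011 ]
scene wedge 0.83 [403.6 341. ] [0.3929 0.0646 0.    ]
scene wedge 0.82 [302.1 275.3] [0.6335 0.0691 0.    ]
scene stand 0.69 [358.1 267.9] [ 0.5738 -0.0215  0.    ]
scene high_corner 0.75 [409.6 246.4] [ 0.5157 -0.1001  0.04  ]
scene high_foot 0.42 [405.7 263.3] [ 0.5183 -0.0964  0.    ]
scene dial 0.58 [351.3 199.8] [ 0.586  -0.0127  0.151 ]
top wedge_head 0.63 [339.6 347.3] [0.3454 0.0355 0.011 ]
top wedge_head 0.55 [312.8 205.6] [0.6404 0.1183 0.011 ]
top wedge 0.76 [332.1 210.5] [0.6364 0.0751 0.    ]
top wedge 0.61 [327.3 324.1] [0.3898 0.0643 0.    ]
top bare_stud 0.66 [337.1 207.6] [0.6423 0.0648 0.006 ]
top stand 0.8 [372.1 237.3] [ 0.5842 -0.017   0.    ]
top high_corner 0.6 [409.4 266.8] [ 0.5202 -0.0929  0.04  ]
top high_corner 0.32 [339.7 210. ] [0.6276 0.0599 0.04  ]
top dial 0.69 [374.  219.5] [ 5.836e-01 -4.000e-04  1.510e-01]
```

{"op": "move_arm", "data": {"deltas": [0,0.5,0,0,0,0,1.5,0,0,0,0,2,1,0,0,0,1,3,0,0,0,0,4,0,0,0,0,4,0,0,0,0,0,0,0]}}

```text
time: 18.65
tcp_pos: [0.6379, 0.1888, 0.1328]
ee_rot: [0.497, -0.501, 0.493, 0.508]
ft_force: [-0.3, -0.5, 0.6]
width: 0.0002
```

```bash
python3 s.py; python3 meas.py 12
python3 - <<'E'
from h import *
snap('scene','scene12'); a=cv2.imread('pics/scene12.png')[180:320,250:450]; b=cv2.imread('pics/scene0.png')[180:320,250:450]
cv2.imwrite('pics/crop12.png',cv2.resize(np.hstack([b,a]),None,fx=2,fy=2,interpolation=2))
E
```

```text
18.65 [0.6379 0.1888 0.1328] x [-0.0031  0.0115 -0.9999] z [-0.0189  0.9998  0.0115] q [ 0.581  0.222  0.108 -0.011 -1.454 -2.132] qd [ 0.023  0.035 -0.05  -0.031  0.013 -0.013] F [-0.3  -0.54  0.61]
wrist wedge_head 0.77 [225.1 227.9] [0.6399 0.1211 0.011 ]
wrist wedge_head 0.72 [492.5  32. ] [0.5064 0.2992 0.011 ]
wrist wedge_tip 0.7 [451.4 185.4] [0.6074 0.29   0.    ]
wrist wedge 0.81 [162.4 218.4] [0.6364 0.0709 0.    ]
wrist wedge 0.75 [ 25.5 141.9] [ 0.5809 -0.0199  0.    ]
wrist bare_stud 0.95 [147. 222.] [0.6394 0.0588 0.    ]
wrist stand 0.57 [ 25.1 141.5] [ 0.5806 -0.0201  0.    ]
```

View pics/crop12.png

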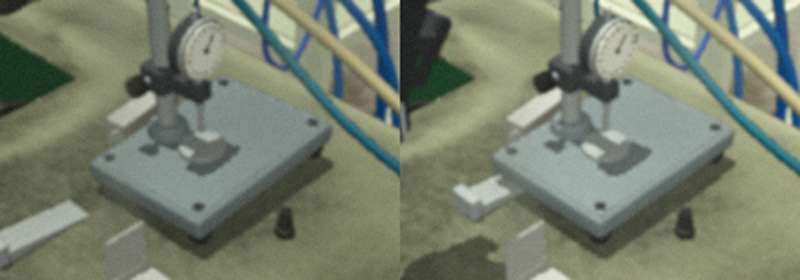

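View pics/wrist12.png

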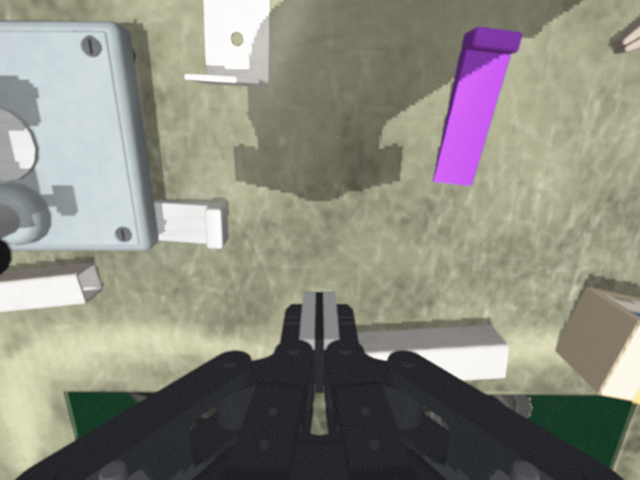

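```bash
cat > fit.py <<'E'
from h import *
import sys
from scipy.optimize import least_squares
c,T=campose('scene')
a=cv2.cvtColor(cv2.imread('pics/scene0.png'),6); b=cv2.cvtColor(cv2.imread('pics/'+sys.argv[1]+'.png'),6)
P0=np.array([[304.5,266],[349,283],[405.5,241],[361.5,221.5],[351.5,204]],np.float32)
def track(p,b,w):
    x,y=np.round(p).astype(int); t=a[y-w:y+w+1,x-w:x+w+1]
    s=b[y-w-14:y+w+15,x-w-14:x+w+15]; r=cv2.matchTemplate(s,t,5); _,m,_,l=cv2.minMaxLoc(r)
    g=(np.array([x-w-14+l[0]+w,y-w-14+l[1]+w])+ (p-[x,y])).astype(np.float32)
    g2,ok,e=cv2.calcOpticalFlowPyrLK(a,b,p[None].astype(np.float32),g[None].copy(),winSize=(2*w+1,2*w+1),maxLevel=0,flags=cv2.OPTFLOW_USE_INITIAL_FLOW); return g2[0],m
P1=[];
for i,p in enumerate(P0):
    g,m=track(p,b,7 if i<4 else 12); P1.append(g); print(p,g,round(m,2))
P1=np.array(P1)
L=np.array([[56,80,40],[-56,80,40],[-56,-80,40],[56,-80,40]])/1000.
ax=np.array([56,-80,0]);ax=ax/np.linalg.norm(ax) # from FL(-56,80) to RR(56,-80)
def pts(x,y,yaw,t,dx,dy):
    A=np.vstack([L,[dx,dy,.151]])
    piv=np.array([.056,-.08,0]); Rt=R.from_rotvec(ax*t).as_matrix()
    A=(A-piv)@Rt.T+piv
    A=A@R.from_euler('z',yaw).as_matrix().T+[x,y,0]; return np.array([proj(q,c,T) for q in A])
# sign: positive t must raise FR corner
assert np.cross(ax,np.array([-112,0,0])/1000)[2]!=0
sg=np.sign(np.cross(ax,np.array([-.056,-.08,0])-np.array([.056,-.08,0]))[2])
def res(v):
    return np.concatenate([(pts(*v[:3],sg*.06,*v[7:9])-P0).ravel(),(pts(*v[3:6],sg*v[6],*v[7:9])-P1).ravel()])
s=least_squares(res,[.58,-.02,0,.58,-.02,0,0,-.03,0],loss='soft_l1'); v=s.x
print('start',v[:3].round(4),'now',v[3:6].round(4),'tilt',v[6].round(4),'dial',v[7:9].round(4)); print(res(v).round(1))
for n,q in zip(['stud','FL','FR','RR'],L):
    w=R.from_euler('z',v[5]).as_matrix()@q; print(n,(w[:2]+v[3:5]).round(4))
E
python3 fit.py scene12
```

```text
[304.5 266. ] [304.41315 263.59988] 0.95
[349. 283.] [350.24103 283.1514 ] 0.96
[405.5 241. ] [407.9586 243.5754] 0.93
[361.5 221.5] [364.4845  221.44127] 0.82
[351.5 204. ] [356.75626 204.54488] 0.94
start [ 0.5783 -0.0213  0.0328] now [ 0.5753 -0.0224  0.0113] tilt 0.0305 dial [-0.0095  0.0124]
[-0.3 -6.7  0.1  0.8  0.1  0.3 -0.7 -0.1  0.6  0.   1.7 -5.7  0.   1.1
  0.2 -0.1 -0.6  0.4 -0.6 -0.1]
stud [0.6304 0.0583]
FL [0.5184 0.057 ]
FR [ 0.5202 -0.103 ]
RR [ 0.6322 -0.1017]
```

Run:
```python
import cv2,numpy as np
a=[cv2.imread(f'pics/{n}.png')[205:300,290:420] for n in ('scene0','scene12')]
cv2.imwrite('pics/z.png',cv2.resize(np.hstack(a),None,fx=3,fy=3,interpolation=2))
```

```text
(no output)
```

View pics/z.png

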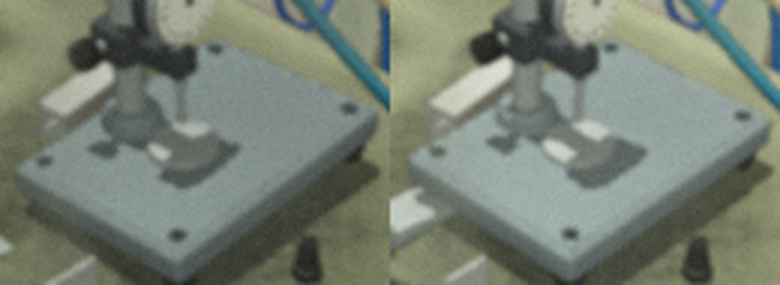

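```bash
sed -i 's/\[304.5,266\],\[349,283\],\[405.5,241\],\[361.5,221.5\]/[304.7,258.7],[349,283.3],[406.3,240.7],[361.7,221]/' fit.py; python3 fit.py scene12
```

```text
[304.7 258.7] [303.95853 255.05273] 0.96
[349.  283.3] [350.23965 283.5247 ] 0.96
[406.3 240.7] [408.8951  243.30923] 0.93
[361.7 221. ] [364.713  220.9486] 0.82
[351.5 204. ] [356.75626 204.54488] 0.94
start [ 0.5788 -0.0232  0.0245] now [ 5.78e-01 -2.44e-02  3.00e-04] tilt 0.0062 dial [-0.0097  0.0153]
[ 0.  -0.3  0.2 -0.1 -0.2  0.3 -0.1 -0.  -0.   0.2  2.3  0.5 -0.3 -0.5
 -0.6  0.5 -0.1  0.1  0.  -0.2]
stud [0.6339 0.0556]
FL [0.5219 0.0556]
FR [ 0.522  -0.1044]
RR [ 0.634  -0.1044]
```

```bash
sed 's/^P1=np.array(P1)/P1=np.array([[305.3,255.3],[350,283.2],[407.5,243.5],[363.5,220.8],P1[4]])/' fit.py > fit2.py; python3 fit2.py scene12 | tail -8; sed -i 's/P1\[4\]\])/[355.9,204.5]])/' fit2.py;  python3 fit2.py scene12 | tail -8
```

```text
[351.5 204. ] [356.75626 204.54488] 0.94
start [ 0.5788 -0.0232  0.0245] now [ 0.5793 -0.0235  0.0124] tilt -0.0029 dial [-0.0098  0.0153]
[ 0.  -0.3  0.2 -0.1 -0.2  0.3 -0.1 -0.   0.   0.2  0.4  0.2 -0.1 -0.2
 -0.1  0.2 -0.1  0.1  0.  -0.2]
stud [0.6343 0.0572]
FL [0.5223 0.0558]
FR [ 0.5243 -0.1041]
RR [ 0.6363 -0.1028]
[351.5 204. ] [356.75626 204.54488] 0.94
start [ 0.5788 -0.0232  0.0247] now [ 0.5792 -0.0235  0.0105] tilt 0.0026 dial [-0.0094  0.0156]
[ 0.1 -0.3  0.3 -0.1 -0.1  0.3 -0.  -0.  -0.2  0.2  0.3  0.3 -0.3 -0.2
 -0.1  0.1 -0.1  0.2  0.2 -0.2]
stud [0.6344 0.0571]
FL [0.5224 0.0559]
FR [ 0.5241 -0.1041]
RR [ 0.6361 -0.1029]
```

Step 1 looks met. The drive force rose from 5 N to 12 N, the head is at y≈0.121, and the stud is about 37 mm behind the tip and near the centre line. The pose fit gives a tilt within about 0.006 rad. Now I'll go around the front of the stand to the front right corner.

{"op": "move_arm", "data": {"deltas": [-4,-1,2,0,0,-4,-1,2,0,0,-4,-1,2,0,0,-4,-1,2,0,0,-4,-1,1,0,0,0,-4.5,0,0,0,0,-4.5,0,0,0,0,-4.5,0,0,0,0,-4.5,0,0,0,0,-4,0,0,0,0,0,0,0,0]}}

```text
time: 20.15
tcp_pos: [0.4226, -0.093, 0.2038]
ee_rot: [0.486, -0.5, 0.502, 0.512]
ft_force: [0.2, -0.5, 0.4]
width: 0.0001
```

```bash
python3 s.py
```

```text
20.15 [ 0.4226 -0.093   0.2038] x [-0.0283 -0.0032 -0.9996] z [-0.024   0.9997 -0.0026] q [ 0.251 -0.397 -0.345 -0.004 -1.651 -1.798] qd [ 0.036 -0.016 -0.012 -0.019  0.005 -0.039] F [ 0.23 -0.46  0.4 ]
```

{"op": "move_arm", "data": {"deltas": [1.2,-0.2,0,0,0,1.2,-0.2,0,0,0,1.2,-0.2,0,0,0,1.2,-0.2,-1,0,0,1.2,-0.2,-1.5,0,0,1.2,-0.1,-1.5,0,0,1.2,-0.1,-1.5,0,0,1,0,-1.5,0,0,0,0,-1.5,0,0,0,0,-1.5,0,0,0,0,0,0,0]}}

```text
time: 21.25
tcp_pos: [0.5178, -0.1047, 0.096]
ee_rot: [0.486, -0.497, 0.504, 0.512]
ft_force: [-0.7, -0.4, 0.3]
width: 0.0001
```

```bash
python3 s.py; python3 meas.py 13
python3 - <<'E'
from h import *
snap('scene','scene13')
E
```

```text
21.25 [ 0.5178 -0.1047  0.096 ] x [-0.0328 -0.0033 -0.9995] z [-0.0194  0.9998 -0.0026] q [ 0.18  -0.096 -0.295 -0.003 -1.405 -1.731] qd [ 0.003 -0.017  0.02   0.017 -0.013 -0.004] F [-0.75 -0.41  0.33]
wrist wedge_head 0.76 [619.  406.1] [0.6394 0.1231 0.011 ]
wrist wedge_tip 0.7 [634.4 115.9] [0.4325 0.0888 0.    ]
wrist wedge 0.87 [613.5  35.8] [0.3885 0.0649 0.    ]
wrist high_corner 0.88 [320.7 276.6] [ 0.5237 -0.1031  0.046 ]
wrist stand 0.69 [435.  328.5] [ 0.5829 -0.018   0.    ]
```

View pics/wrist13.png

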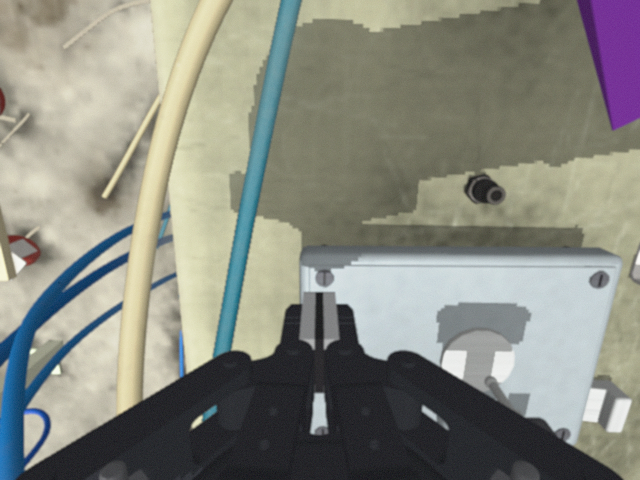

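View pics/scene13.png

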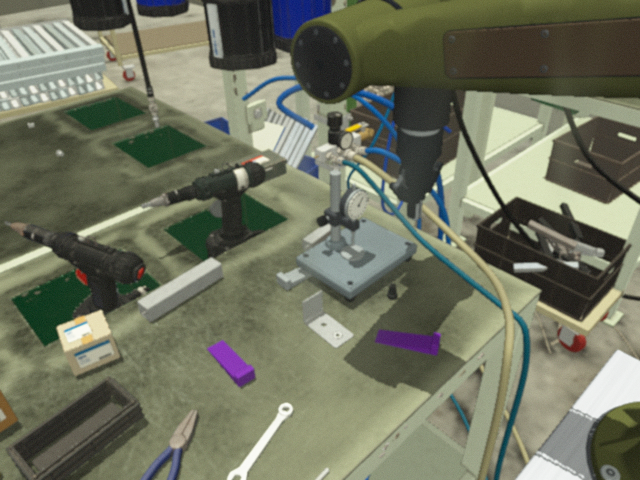

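{"op": "move_arm", "data": {"deltas": [0.1,0,-1,0,0,0.1,0,-1,0,0,0,0,-1,0,0,0,0,-0.7,0,0,0,0,-0.5,0,0,0,0,-0.3,0,0,0,0,-0.3,0,0]}}

```text
time: 22.35
tcp_pos: [0.5215, -0.105, 0.0471]
ee_rot: [0.488, -0.499, 0.503, 0.511]
ft_force: [-0.9, -0.0, 0.1]
width: -0.0003
```

```bash
python3 s.py
```

```text
22.35 [ 0.5215 -0.105   0.0471] x [-0.0275 -0.0032 -0.9996] z [-0.0191  0.9998 -0.0027] q [ 0.178 -0.059 -0.352 -0.002 -1.306 -1.73 ] qd [-0.     0.029 -0.04  -0.001  0.066 -0.002] F [-0.88 -0.04  0.06]
```

{"op": "move_arm", "data": {"deltas": [0,0,-0.3,0,0,0,0,-0.3,0,0,0,0,-0.3,0,0]}}

```text
time: 22.65
tcp_pos: [0.522, -0.1052, 0.0394]
ee_rot: [0.487, -0.499, 0.503, 0.511]
ft_force: [-10.0, 4.6, 21.0]
width: -0.0002
```

{"op": "move_arm", "data": {"deltas": [0,0,-0.3,0,0,0,0,-0.3,0,0]}}

```text
time: 22.85
tcp_pos: [0.5224, -0.1054, 0.0395]
ee_rot: [0.487, -0.5, 0.502, 0.51]
ft_force: [-10.8, 4.5, 16.5]
width: -0.0001
```

{"op": "move_arm", "data": {"deltas": [-0.2,0.1,-0.25,0,0,-0.2,0.1,-0.25,0,0,-0.1,0,-0.25,0,0,-0.1,0,-0.25,0,0]}}

```text
time: 23.25
tcp_pos: [0.522, -0.1049, 0.0395]
ee_rot: [-0.489, 0.506, -0.499, -0.506]
ft_force: [-5.5, 3.9, 11.5]
width: 0.0002
```

```bash
python3 s.py
python3 - <<'E'
from h import *
snap('scene','scene14')
E
```

```text
23.25 [ 0.522  -0.1049  0.0395] x [-0.0096 -0.0105 -0.9999] z [-0.0234  0.9997 -0.0102] q [ 0.186 -0.07  -0.38   0.009 -1.272 -1.736] qd [ 0.007 -0.029 -0.031  0.011  0.03  -0.004] F [-5.48  3.85 11.53]
```

{"op": "move_arm", "data": {"deltas": [-0.1,0.1,-0.25,0,0,-0.1,0,-0.25,0,0,-0.1,0,-0.25,0,0]}}

```text
time: 23.6
tcp_pos: [0.522, -0.1049, 0.0395]
ee_rot: [-0.49, 0.509, -0.497, -0.503]
ft_force: [-4.8, 2.6, 11.2]
width: 0.0001
```

```bash
python3 s.py
```

```text
23.6 [ 0.522  -0.1049  0.0395] x [-8.000e-04 -1.380e-02 -9.999e-01] z [-0.0249  0.9996 -0.0137] q [ 0.189 -0.079 -0.39   0.014 -1.263 -1.739] qd [ 0.006 -0.03  -0.032  0.013  0.031 -0.008] F [-4.83  2.59 11.25]
```

{"op": "move_arm", "data": {"deltas": [0,0,0.5,0,0,0,0,1.5,0,0,0,0,3,0,0,0,0,3,0,0,-2,0,3,0,0,-4,0,2,0,0,-3,0,1,0,0,0,0,0,0,0,0,0,0,0,0]}}

```text
time: 24.5
tcp_pos: [0.4289, -0.1058, 0.1925]
ee_rot: [-0.492, 0.511, -0.496, -0.501]
ft_force: [0.1, 0.5, 0.1]
width: 0.0004
```

```bash
python3 s.py
python3 - <<'E'
from h import *
for cam in ['scene','top']:
    snap(cam,cam+'15'); c,T=campose(cam)
    for l,z in [('wedge_head',.011),('wedge',0),('bare_stud',0.006),('stand',0),('high_corner',.04),('high_foot',0),('work_bracket',0),('nose',0),('offcut',0)]:
        for r in tip_of(l,cam)[:2]: print(cam,l,round(r['score'],2),np.round(r['centre'],1),np.round(at(r['centre'],z,c,T),4))
a=[cv2.imread(f'pics/{n}.png')[205:300,290:420] for n in ('scene12','scene15')]
cv2.imwrite('pics/z15.png',cv2.resize(np.hstack(a),None,fx=3,fy=3,interpolation=2))
E
python3 fit.py scene15
```

```text
24.5 [ 0.4289 -0.1058  0.1925] x [ 0.0059 -0.0141 -0.9999] z [-0.0241  0.9996 -0.0142] q [ 0.232 -0.409 -0.381  0.015 -1.596 -1.779] qd [ 0.002 -0.046  0.007  0.005 -0.022 -0.003] F [0.13 0.47 0.13]
scene wedge_head 0.9 [282.7 281.4] [0.6356 0.1144 0.011 ]
scene wedge_head 0.89 [441.2 342.7] [0.3428 0.034  0.011 ]
scene wedge 0.76 [228.3 361.7] [0.5582 0.2931 0.    ]
scene wedge 0.74 [304.1 272.1] [0.6379 0.06   0.    ]
scene bare_stud 0.87 [303.9 269.6] [0.6381 0.06   0.006 ]
scene stand 0.88 [353.6 267.8] [ 0.5801 -0.0157  0.    ]
scene high_corner 0.66 [407.1 243.3] [ 0.5253 -0.1046  0.04  ]
scene high_foot 0.58 [406.3 259.5] [ 0.525  -0.1065  0.    ]
scene high_foot 0.46 [326.7 325.8] [0.5055 0.1289 0.    ]
scene work_bracket 0.63 [329.9 329.3] [0.4959 0.1308 0.    ]
scene nose 0.41 [388.2 299.9] [0.4744 0.007  0.    ]
scene offcut 0.63 [323.3 240. ] [ 0.687 -0.038  0.   ]
top wedge_head 0.84 [222.3 260.5] [0.5015 0.2987 0.011 ]
top wedge_head 0.61 [311.9 205.7] [0.64   0.1202 0.011 ]
top wedge 0.63 [331.4 211. ] [0.6351 0.0765 0.    ]
top bare_stud 0.88 [338.6 211.2] [0.6345 0.0
[... 205 characters left out ...]
4 [340.3 210.4] [0.6269 0.0586 0.04  ]
top work_bracket 0.63 [301.3 270.4] [0.4975 0.1297 0.    ]
top nose 0.5 [410.4 265.3] [ 0.5303 -0.1033  0.    ]
top offcut 0.93 [382.1 189.2] [ 0.6961 -0.032   0.    ]
[304.7 258.7] [305.05923 255.34865] 0.96
[349.  283.3] [350.08398 283.10834] 0.96
[406.3 240.7] [408.285  243.1343] 0.93
[361.7 221. ] [365.03058 220.82066] 0.81
[351.5 204. ] [357.14417 204.30383] 0.94
start [ 0.5789 -0.0231  0.0243] now [ 5.783e-01 -2.470e-02  1.000e-04] tilt 0.0072 dial [-0.0099  0.0149]
[-0.  -0.3  0.1 -0.1 -0.2  0.3 -0.1 -0.   0.2  0.2  1.2  0.1 -0.2 -0.3
 -0.   0.5 -0.5  0.1 -0.2 -0.2]
stud [0.6342 0.0553]
FL [0.5222 0.0553]
FR [ 0.5223 -0.1047]
RR [ 0.6343 -0.1047]
```

View pics/z15.png

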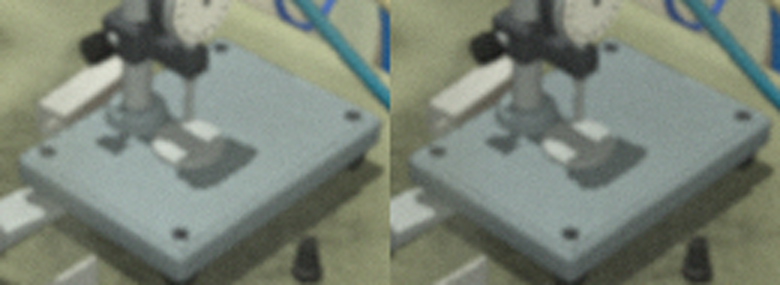

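Run:
```python
import cv2,numpy as np
g=lambda n: cv2.cvtColor(cv2.imread(f'pics/{n}.png'),6).astype(np.float32)
for nm,(x0,x1,y0,y1) in {'dialcol':(325,365,165,225),'base':(300,395,235,285)}.items():
    w=cv2.createHanningWindow((x1-x0,y1-y0),cv2.CV_32F)
    for a,b in [('scene0','scene12'),('scene12','scene14'),('scene14','scene15'),('scene12','scene15')]:
        print(nm,a,b,cv2.phaseCorrelate(g(a)[y0:y1,x0:x1],g(b)[y0:y1,x0:x1],w))
```

```text
dialcol scene0 scene12 ((5.670962945257651, 0.7729977012046234), 0.3739772888024648)
dialcol scene12 scene14 ((-0.08450129425004249, 0.2753317386360763), 0.9276462709903717)
dialcol scene14 scene15 ((0.07399797750966641, -0.0744176689895859), 0.9084181279937427)
dialcol scene12 scene15 ((0.172032755461359, 0.1603651714392349), 0.9128538739681243)
base scene0 scene12 ((1.7646781925534683, -1.6966081599742182), 0.5360618101557096)
base scene12 scene14 ((0.02579541036698174, 0.019864222779887086), 1.0438338188330332)
base scene14 scene15 ((0.0031465553199510055, -0.03946877464015941), 1.0580340274175009)
base scene12 scene15 ((0.010566894877236166, -0.07304604609349141), 1.008223019440969)
```

The dial and base images moved less than 0.3 px between unpressed, pressed and released, so the stand doesn't rock. Handing in.

```bash
python3 -c "
from station import ctrl
print(ctrl.sign_off())"
```

```text
the job is handed in; nothing more can be done
None
```

I pushed the steel wedge thin end first under the bare stud, pressed the front right corner to test it, moved clear and handed the job in. No verdict came back. The last clock reading before handing in was 24.5 s of the 64 s allowed.

- **Wedge:** I drove it with the shut fingertips. The push force rose from about 5 N to 12 N, which fits the front right foot bearing. The stud then sat about 37 mm behind the tip, near the wedge's centre line.
- **Press test:** I held the corner down with 11 N or more for about 0.7 s (peak about 21 N). The fingertip height stayed at 39.5 mm. The dial and base moved less than 0.3 px in the pictures between unpressed, pressed and released.
- **Level:** Fits to the screws and dial gave a tilt between −0.003 and 0.007 rad, against the 0.015 limit.
- **Other things:** The stand's position moved by only about 1 to 2 mm. The bracket, nose and offcut were found again within measurement error in the scene camera. The network's nose find in the top view was wrong: it reported the stand's corner.

Some measurements disagreed:
- **Yaw:** The automatic tracking put the stand's yaw change at about 0.024 rad. Picking the screws by hand gave about 0.013 rad.
- **Wedge head:** Its final position differs by about 6 mm between the cameras.
- **Sideways force:** The corner press also carried 5 to 11 N sideways, but nothing slid that I could measure.

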